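# Unpile the shoe-care things into their holders

## Robot

A 6-joint arm with a two-finger parallel gripper is mounted at the origin on the work surface. World frame = base frame: x ahead of the robot, y to its left, z up, the work surface at z = 0. Lengths are in m, angles in rad, forces in N, time in s.
With the tool pointing down it reaches from about 0.4 to 0.825 m from the base axis. Payload 7 kg.
Tool frame: the origin (TCP) lies at the centre of the arm's flange, where the gripper is bolted on; the fingertips stand 178 mm ahead of it and the grasp point (between the pads) lies 159 mm ahead of it (arm.tip_reach is the distance from the TCP to the fingertips, in m); z points along the fingers, y is the direction in which the jaws open and shut (so a half turn about z gives the same grasp; the last joint's range is limited). The gripper opens to 88 mm and grips with 3 to 60 N. Pads are 19 mm wide; open, the fingers measure 130 mm over their backs; the gripper's body (78 mm by 193 mm) begins 47 mm behind the grasp point.
Start: joints at [-0.934, 0.359, 0.012, 0, -1.224, -0.288], TCP at [0.231, -0.634, 0.405] pointing down, gripper open.
Joint ranges: [-3.07, 3.07], [-1.43, 2.12], [-1.02, 1.25], [-3.03, 1.67], [-3.05, -0], [-3.03, 3.03]. Speed limits (rad/s): [2.39, 2.39, 3.01, 3.14, 3.14, 3.14].

## Interface

Orientations are given as [roll, pitch, yaw] about the fixed x, y, z axes, in that order (R = Rz(yaw) Ry(pitch) Rx(roll)).
In Python, from station import arm gives the robot as it stands.
- The arm moves only by the shell command python3 -m inch 'ROWS' [OPENING] [FORCE]. ROWS is JSON, a list that holds one entry, the list of rows, each a list of 6 numbers: the shift along the world's x, y, z in units of 200 mm (1.0 is 200 mm), then the turn, a rotation vector about the world's x, y, z in units of 180 degrees (1.0 is 180 degrees). A call has 1 to 8 rows; each row is the pose to reach, as a shift and turn from the pose commanded when the call began, turning the shorter way round; what a row does not reach only later rows make up. A row lasts 1/8 s, in which the tool goes at most 62.5 mm and 10.7 degrees, less where a joint would pass 70% of its speed; a pose out of reach is approached as far as the arm can. A call with a number of a shift or a turn outside -1 to 1 is refused whole. A call with a gripper value outside its range is refused whole. OPENING is the finger opening in mm, from 0 to 87.6, set as the call begins (- or left out, the last holds). The fingers move at their own pace and stop on an object; FORCE is the grip in N (left out, the last holds). Time passes only in rows, so rows that repeat a pose let the fingers close. It gives the time, the measured TCP pose, the force and the opening at its end, in the units of the state.
- arm.get_state(): the state, without advancing time (a new reading comes with each control period).
- arm.grab_frame(name): name is "scene" or "top" or "wrist"; returns the picture (400x640x3 uint8, blue, green, red); there is no depth.
- arm.camera_params(name): a dict with "vertical_fov" (degrees; the focal length in pixels is half the picture's height over the tangent of half this angle, whatever the lens; pixels are square), "cx", "cy" (the principal point, pixels), "pose" (4x4, takes a point from camera to world coordinates). Camera axes: x right, y down, z forward; pixel columns grow to the right and rows downward; lengths in m; the calibration is good to about 2 mm. A picture is of the moment at which its call begins: read the wrist's pose just before it. camera_params takes no time and is no camera call; for the wrist camera it gives the pose at the moment of the call.
- arm.job_done(): hands the job in, once; it reports no verdict.
Trained networks look in the newest picture that a camera, given by its name, has taken for a name from the list of things; names that differ only in an ending like _2 or _b are one class to them, and where a whole thing is asked for, a point or a joint stands for the part that bears it (a point fixed in the world has none). Each returns a list of dicts, best first, with "score" (0 to 1); they miss things now and then, are a little off and sometimes report something else, mostly with a low value. They report only what shows in the picture. A call takes as long as a camera call.
- arm.search_frame(target, camera): "box" ([left, top, right, bottom] in pixels, round what is visible of it).
- arm.regions_of(target, camera): "region" (400x640 bool, what is visible of it) and "box" ([left, top, right, bottom] in pixels, round what is visible of it).
The state is a dict: "t": time; "q": joint angles; "qd": joint speeds; "joint_efforts": joint torques, N m; "eef_pos": TCP position; "ee_rot": TCP orientation; "force": force on the tool from outside, world axes, zero at the start; "moment": the same for the moment, N m; "width": finger opening in m.
Only numpy, scipy, OpenCV 4.12 (cv2) and the standard library are available. Lean on these libraries where they do the work, as an engineer would, in place of code of your own. Each camera call takes 0.05 s, during which the arm holds its last target.

## Task

The shoe-care things have been dumped in two piles on the hallway step. Take the piles apart and set each thing gently, right side up and flat on the lining, in the wooden holder lined in its own colour: the yellow brush in the yellow tray, the blue case in the blue tray, the tin with the black lid in the black dish, the tin with the red lid in the red dish and the green-lidded tub in the green dish. Do not let any of them drop or fall into its holder.

Things in the scene. Friction and masses are not known exactly. Their poses are not given: they have to be found in the camera images.
- brush_mid (a point): shoe brush with a yellow oblong grip on black stiff bristles, lying bristles down on the step at the start, the lowest thing of one pile: 120 (its x) x 48 (its y) x 40 mm high, about 120 g; the bristles are the lowest 16 mm and 42 mm wide, the grip's sides (upper 24 mm) are flat and rigid. This point is its centre, half-way up (20 mm above its underside); x runs along its length, z up
- case_mid (a point): closed blue plastic case, rectangular, lying flat on the step at the start, the lowest thing of the other pile: 120 (its x) x 48 (its y) x 40 mm high, about 110 g. This point is its centre, half-way up (20 mm above its underside); x runs along its length, z up
- black_tin_mid (a point): round shoe-polish tin with a black lid and bare metal lower part, 60 mm diameter, 28 mm high, about 90 g, standing flat on top of the brush or of the case at the start. This point is its centre, half-way up (14 mm above its underside); z up
- red_tin_mid (a point): round shoe-polish tin with a red lid and bare metal lower part, 60 mm diameter, 28 mm high, about 90 g, standing flat on top of the brush or of the case at the start. This point is its centre, half-way up (14 mm above its underside); z up
- tub_mid (a point): small round white tub with a green lid, 46 mm diameter, 38 mm high, about 70 g, standing on top of one of the two tins at the start. This point is its centre, half-way up (19 mm above its underside); z up
- yellow_tray_bed (a point): shallow oblong wooden holder with a yellow lining; fixed. Outside 152 (its x) x 78 (its y) x 12 mm; the lining measures 144 x 70 mm, 4 mm walls rise 6 mm above it. This point is the centre of the lining's top, 6 mm above the step; x runs along the holder's length
- blue_tray_bed (a point): shallow oblong wooden holder with a blue lining; fixed. Outside 152 (its x) x 78 (its y) x 12 mm; the lining measures 144 x 70 mm, 4 mm walls rise 6 mm above it. This point is the centre of the lining's top, 6 mm above the step; x runs along the holder's length
- black_dish_bed (a point): shallow round wooden dish with a black lining; fixed. Outside diameter 92 mm, 12 mm high; the lining is 84 mm across, a 4 mm wall rises 6 mm above it. This point is the centre of the lining's top, 6 mm above the step; z up
- red_dish_bed (a point): shallow round wooden dish with a red lining; fixed. Outside diameter 92 mm, 12 mm high; the lining is 84 mm across, a 4 mm wall rises 6 mm above it. This point is the centre of the lining's top, 6 mm above the step; z up
- green_dish_bed (a point): shallow round wooden dish with a green lining; fixed. Outside diameter 78 mm, 12 mm high; the lining is 70 mm across, a 4 mm wall rises 6 mm above it. This point is the centre of the lining's top, 6 mm above the step; z up

How it is judged:
At the end, for the whole second after the job is handed in: Each thing rests flat on the lining of the holder of its colour: centre within 14 mm (round) or 18 mm (brush, case) of the lining's centre, height within 4 mm, tilt under 0.12 rad, brush and case within 0.25 rad of the tray's length either way round, released and at rest (horizontal distance between brush_mid and yellow_tray_bed below 0.018 m and z of brush_mid in the frame of yellow_tray_bed between 0.016 and 0.024 m and angle between each of brush_mid, case_mid, black_tin_mid, red_tin_mid, tub_mid's own z axis and vertical below 0.12 rad and linear speed of each of brush, case, black_tin, red_tin, tub below 0.02 m/s and angle between the x axis of brush_mid and the x axis of yellow_tray_bed, either way round below 0.25 rad and horizontal distance between case_mid and blue_tray_bed below 0.018 m and z of case_mid in the frame of blue_tray_bed between 0.016 and 0.024 m and angle between the x axis of case_mid and the x axis of blue_tray_bed, either way round below 0.25 rad and horizontal distance between black_tin_mid and black_dish_bed below 0.014 m and z of black_tin_mid in the frame of black_dish_bed between 0.01 and 0.018 m and horizontal distance between red_tin_mid and red_dish_bed below 0.014 m and z of red_tin_mid in the frame of red_dish_bed between 0.01 and 0.018 m and horizontal distance between tub_mid and green_dish_bed below 0.014 m and z of tub_mid in the frame of green_dish_bed between 0.015 and 0.023 m); the robot touches nothing.
It fails at once if the brush is dropped into its holder (faster than 0.7 m/s there, a fall of more than about 25 mm) (horizontal distance between brush_mid and yellow_tray_bed below 0.05 m and height (world z) of brush_mid below 0.05 m and linear speed of brush above 0.7 m/s).
It fails at once if the case is dropped into its holder (faster than 0.7 m/s there, a fall of more than about 25 mm) (horizontal distance between case_mid and blue_tray_bed below 0.05 m and height (world z) of case_mid below 0.05 m and linear speed of case above 0.7 m/s).
It fails at once if the black tin is dropped into its holder (faster than 0.7 m/s there, a fall of more than about 25 mm) (horizontal distance between black_tin_mid and black_dish_bed below 0.05 m and height (world z) of black_tin_mid below 0.05 m and linear speed of black_tin above 0.7 m/s).
It fails at once if the red tin is dropped into its holder (faster than 0.7 m/s there, a fall of more than about 25 mm) (horizontal distance between red_tin_mid and red_dish_bed below 0.05 m and height (world z) of red_tin_mid below 0.05 m and linear speed of red_tin above 0.7 m/s).
It fails at once if the tub is dropped into its holder (faster than 0.7 m/s there, a fall of more than about 25 mm) (horizontal distance between tub_mid and green_dish_bed below 0.05 m and height (world z) of tub_mid below 0.05 m and linear speed of tub above 0.7 m/s).
It also fails if it takes over 120 s, if anything falls off the work surface, if the arm or the gripper's body presses on something with over 40 N, if the wrist force passes 120 N, or if a joint passes its speed limit or range.

## Working session

There is one attempt and no reset: what is moved stays moved. The work goes in short steps, Python scripts to look and compute and a shell command to move; the robot and the scene stay as the last step left them, time stands still between calls to the robot, and variables do not carry over. Pictures are saved under pics/ and viewed, and the job is handed in when it is done.

```bash
ls; mkdir -p pics
cat > h.py <<'E'
import cv2,numpy as np
from station import arm
def K(n):
    p=arm.camera_params(n); f=200/np.tan(np.radians(p['vertical_fov'])/2)
    return f,p['cx'],p['cy'],np.array(p['pose'])
def ray(n,u,v,z):
    f,cx,cy,T=K(n); d=T[:3,:3]@np.array([(u-cx)/f,(v-cy)/f,1]); o=T[:3,3]
    return o+d*(z-o[2])/d[2]
def proj(n,P):
    f,cx,cy,T=K(n); c=T[:3,:3].T@(np.array(P)-T[:3,3]); return np.array([cx+f*c[0]/c[2],cy+f*c[1]/c[2]])
E
python3 - <<'E'
from h import *
for n in ['scene','top','wrist']:
    cv2.imwrite(f'pics/{n}0.png',arm.grab_frame(n)); p=arm.camera_params(n); print(n,p['vertical_fov'],p['cx'],p['cy'],np.round(p['pose'],3).tolist())
s=arm.get_state(); print(s['t'],s['eef_pos'],s['ee_rot'],s['width'],s['force'])
E
```

```text
pics
scene 48.6901043111666 322.81457597732964 202.57718504739464 [[0.796, 0.501, -0.34, 0.818], [0.605, -0.655, 0.452, -0.39], [0.004, -0.565, -0.825, 0.79], [0.0, 0.0, 0.0, 1.0]]
top 47.179041124775694 325.4862947119229 199.1517045107553 [[-0.025, -0.996, 0.091, 0.462], [-1.0, 0.025, -0.004, 0.011], [0.002, -0.091, -0.996, 0.91], [0.0, 0.0, 0.0, 1.0]]
wrist 71.56498573206686 317.22665517523365 198.8395237599351 [[-0.342, 0.895, 0.286, 0.153], [0.94, 0.325, 0.105, -0.662], [0.0, 0.305, -0.952, 0.385], [0.0, 0.0, 0.0, 1.0]]
0.15 [ 0.23063186 -0.63421382  0.40395195] [ 3.14029564e+00 -1.76408441e-04 -2.79283869e+00] 0.08753193248610502 [-0.39343134  0.00936977  1.09488888]
```

View pics/top0.png

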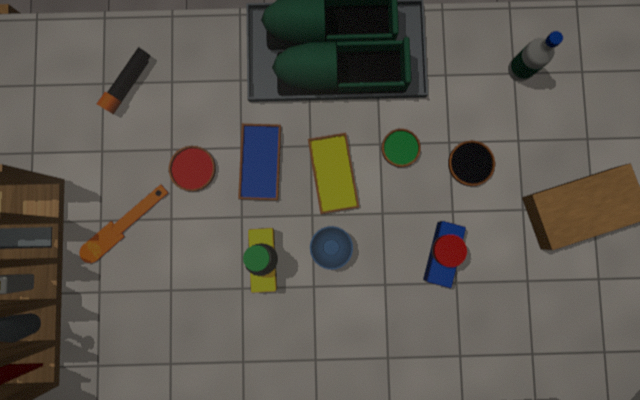

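View pics/scene0.png

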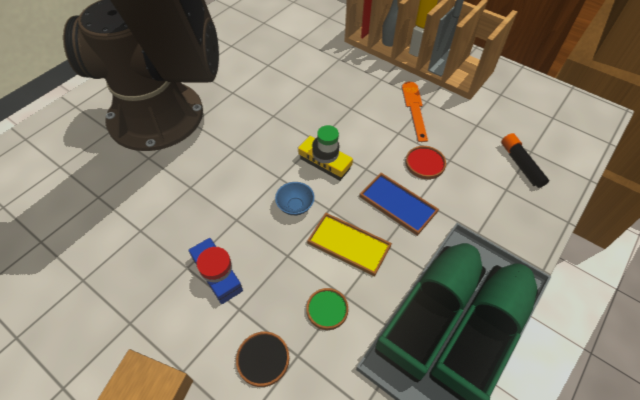

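Run:
```python
from h import *
names=dict(brush_mid=.04,case_mid=.04,black_tin_mid=.068,red_tin_mid=.068,tub_mid=.106,yellow_tray_bed=.006,blue_tray_bed=.006,black_dish_bed=.006,red_dish_bed=.006,green_dish_bed=.006)
for n,z in names.items():
    for r in arm.regions_of(n,'top')[:2]:
        m=r['region'].astype(np.uint8); 
        c=max(cv2.findContours(m,0,2)[0],key=cv2.contourArea)
        (u,v),(w,h),a=cv2.minAreaRect(c)
        p=ray('top',u,v,z); b=[ray('top',*q,z)[:2] for q in cv2.boxPoints(((u,v),(w,h),a))]
        e1=b[1]-b[0];e2=b[2]-b[1]; L=e1 if np.hypot(*e1)>np.hypot(*e2) else e2
        print(n,round(r['score'],2),'px',round(u),round(v),np.round(p[:2],4),'sz',np.round([np.hypot(*e1),np.hypot(*e2)],3),'yaw',round(float(np.degrees(np.arctan2(L[1],L[0]))),1), 'area',m.sum())
```

```text
brush_mid 0.64 px 263 281 [0.389  0.1277] sz [0.05  0.039] yaw -86.3 area 884
brush_mid 0.4 px 259 162 [0.6158 0.1327] sz [0.15  0.081] yaw -2.6 area 3068
case_mid 0.69 px 440 272 [ 0.3977 -0.2042] sz [0.051 0.059] yaw -109.9 area 1092
case_mid 0.35 px 472 164 [ 0.6029 -0.2748] sz [0.087 0.088] yaw 176.6 area 1685
black_tin_mid 0.78 px 266 262 [0.4261 0.119 ] sz [0.06  0.038] yaw -26.7 area 298
black_tin_mid 0.62 px 333 173 [ 0.5864 -0.0071] sz [0.075 0.144] yaw -171.9 area 3014
red_tin_mid 0.74 px 449 250 [ 0.4387 -0.2158] sz [0.062 0.056] yaw -91.4 area 894
tub_mid 0.64 px 256 258 [0.4361 0.1303] sz [0.044 0.043] yaw -91.4 area 550
yellow_tray_bed 0.79 px 333 173 [ 0.5958 -0.0092] sz [0.081 0.157] yaw -172.9 area 3065
blue_tray_bed 0.76 px 260 162 [0.6227 0.1368] sz [0.154 0.081] yaw -3.0 area 3041
black_dish_bed 0.84 px 471 163 [ 0.6095 -0.285 ] sz [0.092 0.089] yaw -91.4 area 1695
red_dish_bed 0.67 px 192 168 [0.6122 0.2716] sz [0.092 0.091] yaw -91.4 area 1705
red_dish_bed 0.45 px 256 258 [0.431  0.1462] sz [0.051 0.049] yaw -91.4 area 559
green_dish_bed 0.94 px 400 148 [ 0.6428 -0.1439] sz [0.076 0.074] yaw -46.3 area 1137
```

The top view shows the tub on the black tin on the brush (around px 260,258) and the red tin on the case (around 447,252). The holders are at yellow (333,173), blue (260,162), green (400,148), black (471,163) and red (192,168). I'll zoom in to refine the stack poses.

Run:
```python
from h import *
t=cv2.imread('pics/top0.png'); s=cv2.imread('pics/scene0.png')
a=cv2.resize(t[215:305,225:295],None,fx=5,fy=5,interpolation=2); b=cv2.resize(t[210:300,410:480],None,fx=5,fy=5,interpolation=2)
cv2.imwrite('pics/z0.png',np.hstack([a,b]))
a=cv2.resize(s[120:190,290:360],None,fx=5,fy=5,interpolation=2); b=cv2.resize(s[235:305,180:250],None,fx=5,fy=5,interpolation=2)
cv2.imwrite('pics/z1.png',np.hstack([a,b]))
```

```text
(no output)
```

View pics/z0.png

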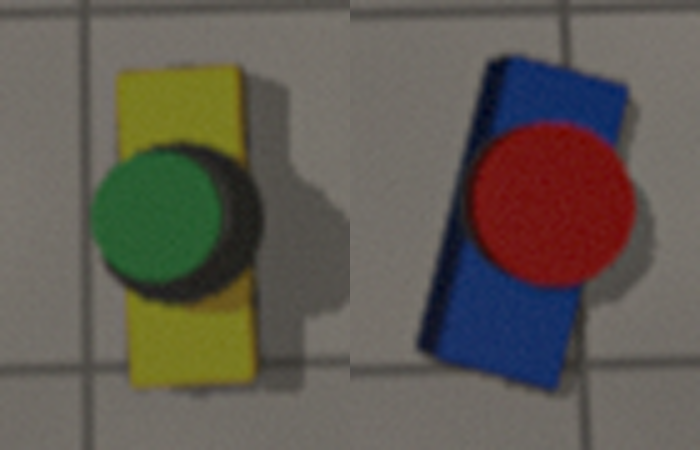

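View pics/z1.png

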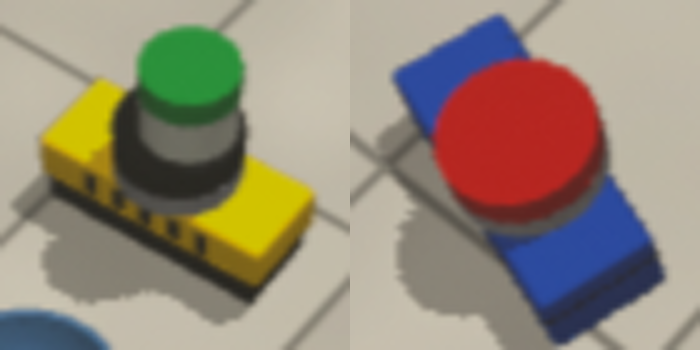

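```bash
cat >> h.py <<'E'
def need(x,y,ztip,yawdeg):
    """shift (200mm units) of TCP to put the tips at x,y,ztip, and turn to yaw"""
    s=arm.get_state(); p=s['eef_pos']; d=np.array([x,y,ztip+arm.tip_reach])-p
    cur=np.degrees(s['ee_rot'][2]); t=(yawdeg-cur+90)%180-90
    print('pos',np.round(p,4),'rot',np.round(s['ee_rot'],3),'shift',np.round(d/.2,3),'turn_z',round(t/180,4))
E
python3 - <<'E'
from h import *
def cv(L,o,z): return np.array([ray('top',x/5+o[0],y/5+o[1],z)[:2] for x,y in L])
for n,L,o in [('brush',[(118,70),(242,65),(256,384),(132,387)],(225,215)),('case',[(158,55),(278,85),(207,390),(88,352)],(410,210))]:
    q=cv(L,o,.04); d=(q[0]+q[1]-q[2]-q[3])/2; print(n,q.mean(0).round(4),'len',np.hypot(*d).round(4),'yaw',np.degrees(np.arctan2(d[1],d[0])).round(1))
print('tub',cv([(157,216)],(225,215),.106),'btin',cv([(182,222)],(225,215),.068),'rtin',cv([(202,204)],(410,210),.068))
for n,u,v in [('yellow',333,173),('blue',260,162),('black',471.5,163),('red',192.5,168.5),('green',400.5,147.5)]: print(n,ray('top',u,v,.012).round(4))
need(.436,.130,.2,180); print(arm.tip_reach)
E
```

```text
brush [0.4288 0.1291] len 0.119 yaw 1.8
case [ 0.4317 -0.2184] len 0.1166 yaw -16.0
tub [[0.43488413 0.13050255]] btin [[0.43121622 0.12707675]] rtin [[ 0.43812891 -0.21831472]]
yellow [ 0.5953 -0.0089  0.012 ]
blue [0.6209 0.1352 0.012 ]
black [ 0.6084 -0.2841  0.012 ]
red [0.6112 0.2689 0.012 ]
green [ 0.6431 -0.1445  0.012 ]
pos [ 0.2307 -0.6344  0.4046] rot [ 3.142  0.    -2.793] shift [ 1.027  3.822 -0.133] turn_z -0.111
0.1781
```

```bash
python3 -m inch '[[[1,1,0,0,0,-0.111],[1,1,0,0,0,-0.111],[1,1,0,0,0,-0.111],[1,1,0,0,0,-0.111],[1,1,0,0,0,-0.111],[1,1,0,0,0,-0.111]]]' 87.6 20
python3 - <<'E'
from h import *
need(.438,-.218,.1,180)
E
```

```text
t: 1.4
eef_pos: [0.4325, -0.4325, 0.4049]
ee_rot: [-3.141, 0.001, -3.138]
force: [-0.3, -0.4, 0.2]
width: 0.0873
pos [ 0.4325 -0.4325  0.4049] rot [-3.141e+00  1.000e-03 -3.138e+00] shift [ 0.028  1.073 -0.634] turn_z -0.0011
```

```bash
python3 -m inch '[[[0.03,1,-0.3,0,0,0],[0.03,1,-0.3,0,0,0],[0.03,1,-0.3,0,0,0],[0.03,1,-0.3,0,0,0],[0.03,1,-0.3,0,0,0],[0.03,1,-0.3,0,0,0]]]'
python3 - <<'E'
from h import *
need(.438,-.218,.049,180)
cv2.imwrite('pics/w1.png',arm.grab_frame('wrist'))
for n in ['red_tin_mid']:
  for r in arm.regions_of(n,'wrist')[:1]:
    c=max(cv2.findContours(r['region'].astype(np.uint8),0,2)[0],key=cv2.contourArea);print(r['score'],r['box'],cv2.fitEllipse(c),ray('wrist',*cv2.fitEllipse(c)[0],.068))
E
```

```text
t: 2.15
eef_pos: [0.4368, -0.2351, 0.3451]
ee_rot: [-3.141, 0.001, 3.141]
force: [-0.0, -1.1, -0.3]
width: 0.088
pos [ 0.4368 -0.2351  0.3451] rot [-3.141e+00  1.000e-03  3.141e+00] shift [ 0.006  0.085 -0.59 ] turn_z 0.0001
0.94 [307.4, 165.0, 367.8, 232.7] ((335.6364440917969, 198.2823944091797), (60.473594665527344, 63.15111541748047), 170.1739044189453) [ 0.43631897 -0.21727201  0.068     ]
```

View pics/w1.png

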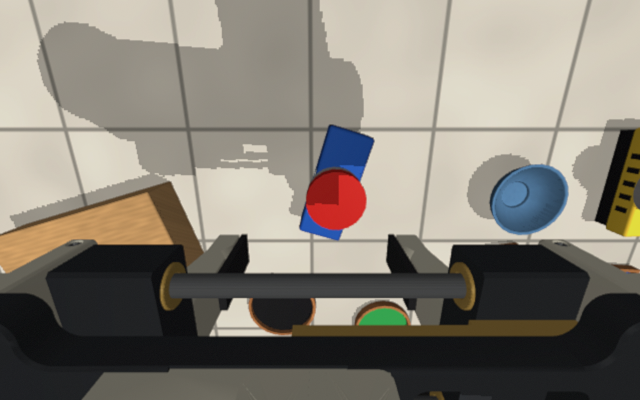

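The wrist view puts the red tin at px (336,198), within 2 mm of the top-view fix. I'll descend and grip it.

```bash
python3 -m inch '[[[0.002,0.087,-0.1,0,0,0],[0.002,0.087,-0.35,0,0,0],[0.002,0.087,-0.5,0,0,0],[0.002,0.087,-0.588,0,0,0],[0.002,0.087,-0.588,0,0,0],[0.002,0.087,-0.588,0,0,0]]]' 87.6
python3 -m inch '[[[0,0,0,0,0,0],[0,0,0,0,0,0],[0,0,0,0,0,0],[0,0,0,0,0,0],[0,0,0,0,0,0],[0,0,0,0,0,0]]]' 50 20
python3 - <<'E'
from h import *
need(.437,-.2175,.049,180)
E
```

```text
t: 3.0
eef_pos: [0.4375, -0.2175, 0.2277]
ee_rot: [-3.141, 0.001, 3.141]
force: [0.1, 0.2, 1.2]
width: 0.0871
t: 3.75
eef_pos: [0.4372, -0.2169, 0.2274]
ee_rot: [-3.142, 0.0, -3.141]
force: [-1.5, 1.4, 5.6]
width: 0.0594
pos [ 0.4372 -0.2169  0.2274] rot [-3.142  0.    -3.141] shift [-0.001 -0.003 -0.001] turn_z -0.0001
```

```bash
python3 -m inch '[[[0,0,0.2,0,0,0],[0,0,0.4,0,0,0],[0.3,0.3,0.4,0,0,0],[0.6,0.6,0.4,0,0,0],[0.85,1,0.4,0,0,0],[0.85,1,0.4,0,0,0],[0.85,1,0.4,0,0,0]]]'
python3 -m inch '[[[0,0.3,0,0,0,0],[0,0.6,0,0,0,0],[0,0.9,0,0,0,0],[0,1,0,0,0,0],[0,1,0,0,0,0],[0,1,0,0,0,0]]]'
python3 - <<'E'
from h import *
need(.611,.269,.016,180)
cv2.imwrite('pics/w2.png',arm.grab_frame('wrist'))
for n in ['red_dish_bed']:
  for r in arm.regions_of(n,'wrist')[:2]: print(r['score'],r['box'])
print(proj('wrist',[.611,.269,.012]))
E
```

```text
t: 4.62
eef_pos: [0.6089, -0.0139, 0.3062]
ee_rot: [-3.141, -0.0, -3.139]
force: [-0.2, 0.3, -1.0]
width: 0.0595
t: 5.38
eef_pos: [0.6069, 0.1819, 0.3068]
ee_rot: [-3.141, -0.001, 3.141]
force: [0.3, -0.1, -1.3]
width: 0.0596
pos [0.6069 0.1819 0.3068] rot [-3.141e+00 -1.000e-03  3.141e+00] shift [ 0.021  0.435 -0.563] turn_z 0.0002
0.65 [362.0, 155.5, 450.5, 240.8]
[401.04657428 197.07851924]
```

View pics/w2.png

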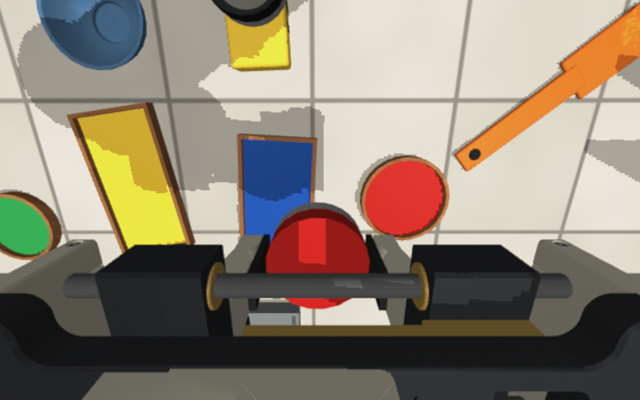

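```bash
python3 -m inch '[[[0.02,0.25,0,0,0,0],[0.02,0.445,-0.1,0,0,0],[0.02,0.445,-0.35,0,0,0],[0.02,0.445,-0.48,0,0,0],[0.02,0.445,-0.48,0,0,0]]]'
python3 -m inch '[[[0,0,-0.05,0,0,0],[0,0,-0.083,0,0,0],[0,0,-0.083,0,0,0],[0,0,-0.083,0,0,0]]]'
python3 - <<'E'
from h import *
need(.611,.2705,.016,180)
E
```

```text
t: 6.1
eef_pos: [0.6106, 0.2705, 0.2088]
ee_rot: [-3.139, -0.004, 3.14]
force: [-0.3, -0.2, -1.3]
width: 0.0597
t: 6.6
eef_pos: [0.6112, 0.2721, 0.1951]
ee_rot: [3.141, 0.001, -3.141]
force: [-0.3, -0.5, 0.4]
width: 0.0595
pos [0.6112 0.2721 0.1951] rot [ 3.141e+00  1.000e-03 -3.141e+00] shift [-0.001 -0.008 -0.005] turn_z -0.0001
```

```bash
python3 -m inch '[[[0,0,-0.007,0,0,0],[0,0,-0.007,0,0,0]]]'
python3 -m inch '[[[0,0,0,0,0,0],[0,0,0,0,0,0],[0,0,0,0,0,0],[0,0,0,0,0,0],[0,0,0.4,0,0,0],[0,0,0.6,0,0,0],[0,0,0.6,0,0,0]]]' 87.6
python3 - <<'E'
from h import *
print(arm.grab_frame('top').shape);f=arm.grab_frame('top');cv2.imwrite('pics/t2.png',f)
need(.435,.1305,.12,180)
E
```

```text
t: 6.85
eef_pos: [0.6112, 0.2723, 0.1935]
ee_rot: [3.141, 0.001, -3.141]
force: [-0.6, 0.9, 1.3]
width: 0.0593
t: 7.72
eef_pos: [0.6124, 0.2728, 0.3192]
ee_rot: [3.136, 0.008, -3.141]
force: [0.4, -0.2, -0.6]
width: 0.0873
(400, 640, 3)
pos [0.6109 0.272  0.314 ] rot [3.140e+00 1.000e-03 3.141e+00] shift [-0.88  -0.708 -0.08 ] turn_z 0.0
```

View pics/t2.png

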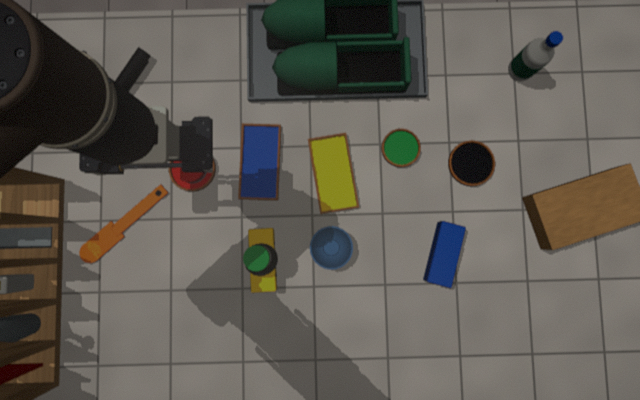

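The red tin is in its dish and the gripper is clear at (195,150). Next is the tub at (258,258).

```bash
python3 -m inch '[[[-0.25,-0.2,0,0,0,0],[-0.5,-0.4,0.1,0,0,0],[-0.7,-0.6,0.1,0,0,0],[-0.88,-0.7,0.1,0,0,0],[-0.88,-0.7,0.1,0,0,0],[-0.88,-0.7,0.1,0,0,0]]]' 87.6
python3 - <<'E'
from h import *
need(.435,.1305,.077,180)
f=arm.grab_frame('wrist');cv2.imwrite('pics/w3.png',f)
for n,z in [('tub_mid',.106),('black_tin_mid',.068)]:
  for r in arm.regions_of(n,'wrist')[:2]: print(n,r['score'],r['box'])
print(proj('wrist',[.435,.1305,.106]))
E
```

```text
t: 8.57
eef_pos: [0.4352, 0.1322, 0.3328]
ee_rot: [-3.141, -0.0, -3.141]
force: [0.2, -0.3, 0.1]
width: 0.0875
pos [0.4352 0.1322 0.3328] rot [-3.141 -0.    -3.141] shift [-0.001 -0.009 -0.388] turn_z -0.0001
tub_mid 0.76 [289.5, 186.2, 347.5, 246.6]
black_tin_mid 0.83 [285.3, 160.2, 349.2, 215.3]
[314.59919477 217.34170157]
```

View pics/w3.png

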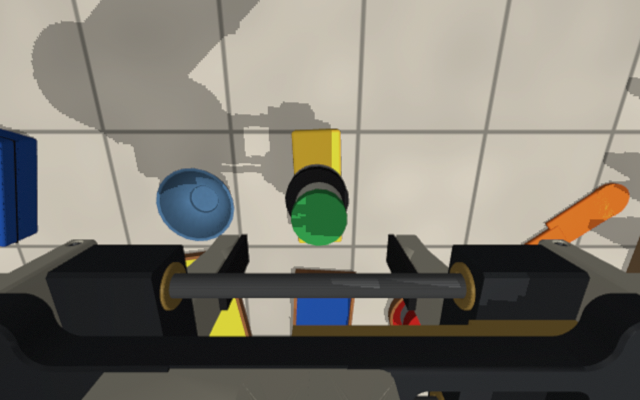

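```bash
python3 -m inch '[[[0,0,-0.2,0,0,0],[0,0,-0.34,0,0,0],[0,0,-0.39,0,0,0],[0,0,-0.39,0,0,0],[0,0,-0.39,0,0,0]]]' 87.6
python3 -m inch '[[[0,0,0,0,0,0],[0,0,0,0,0,0],[0,0,0,0,0,0],[0,0,0,0,0,0],[0,0,0,0,0,0],[0,0,0,0,0,0]]]' 36 15
python3 -m inch '[[[0,0,0.1,0,0,0],[0,0,0.3,0,0,0],[0,0,0.35,0,0,0],[0,0,0.35,0,0,0]]]'
python3 - <<'E'
from h import *
need(.643,-.1445,.016,180)
f=arm.grab_frame('wrist');cv2.imwrite('pics/w4.png',f)
E
```

```text
t: 9.35
eef_pos: [0.4356, 0.1325, 0.2559]
ee_rot: [3.141, 0.001, -3.141]
force: [0.6, -1.3, 0.5]
width: 0.0874
t: 10.1
eef_pos: [0.4351, 0.1321, 0.2551]
ee_rot: [3.142, 0.0, -3.141]
force: [0.0, 0.7, 0.3]
width: 0.0451
t: 10.6
eef_pos: [0.435, 0.132, 0.3253]
ee_rot: [3.141, 0.001, 3.141]
force: [-0.5, -0.2, -2.2]
width: 0.0455
pos [0.435  0.132  0.3253] rot [3.141e+00 1.000e-03 3.141e+00] shift [ 1.04  -1.383 -0.656] turn_z 0.0
```

View pics/w4.png

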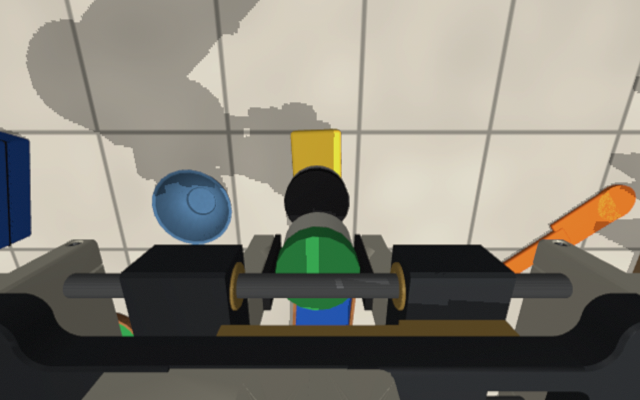

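The tub is held (opening 45.5 mm), and the black tin stays on the brush at (316,200). I'm carrying the tub to the green dish.

```bash
python3 -m inch '[[[0.25,-0.2,0,0,0,0],[0.5,-0.4,0,0,0,0],[0.7,-0.6,0,0,0,0],[0.8,-0.8,0,0,0,0],[0.9,-1,0,0,0,0],[0.9,-1,0,0,0,0],[0.9,-1,0,0,0,0]]]'
python3 - <<'E'
from h import *
need(.643,-.1445,.016,180)
f=arm.grab_frame('wrist');cv2.imwrite('pics/w5.png',f)
for r in arm.regions_of('green_dish_bed','wrist')[:2]: print(r['score'],r['box'])
print(proj('wrist',[.643,-.1445,.012]))
E
```

```text
t: 11.52
eef_pos: [0.6146, -0.0681, 0.3233]
ee_rot: [-3.141, -0.003, 3.141]
force: [-0.5, 0.8, -1.1]
width: 0.0454
pos [ 0.6146 -0.0681  0.3233] rot [-3.141e+00 -3.000e-03  3.141e+00] shift [ 0.142 -0.382 -0.646] turn_z 0.0003
0.84 [218.6, 181.0, 287.2, 246.6]
0.71 [532.5, 0.0, 617.0, 23.4]
[248.63711439 213.45359021]
```

View pics/w5.png

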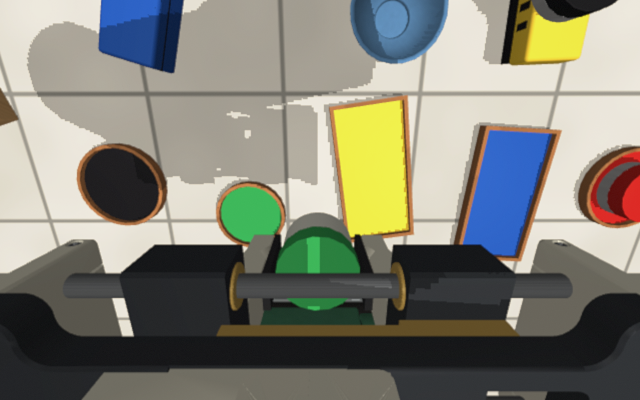

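```bash
python3 -m inch '[[[0.14,-0.2,0,0,0,0],[0.142,-0.377,-0.1,0,0,0],[0.142,-0.377,-0.35,0,0,0],[0.142,-0.377,-0.55,0,0,0],[0.142,-0.377,-0.57,0,0,0],[0.142,-0.377,-0.57,0,0,0]]]'
python3 -m inch '[[[0,0,-0.05,0,0,0],[0,0,-0.085,0,0,0],[0,0,-0.085,0,0,0],[0,0,-0.085,0,0,0]]]'
python3 - <<'E'
from h import *
need(.643,-.1435,.0155,180)
E
```

```text
t: 12.38
eef_pos: [0.6441, -0.1426, 0.2122]
ee_rot: [-3.141, 0.001, -3.14]
force: [0.9, -0.2, -0.2]
width: 0.0456
t: 12.88
eef_pos: [0.6436, -0.1434, 0.1943]
ee_rot: [-3.142, 0.0, -3.141]
force: [-0.3, -0.1, -1.2]
width: 0.0458
pos [ 0.6436 -0.1434  0.1943] rot [-3.142  0.    -3.141] shift [-0.003 -0.    -0.004] turn_z -0.0
```

```bash
python3 -m inch '[[[0,0,-0.005,0,0,0],[0,0,-0.005,0,0,0]]]'
python3 -m inch '[[[0,0,0,0,0,0],[0,0,0,0,0,0],[0,0,0,0,0,0],[0,0,0,0,0,0],[0,0,0.3,0,0,0],[0,0,0.6,0,0,0],[0,0,0.6,0,0,0]]]' 87.6
python3 -m inch '[[[-0.3,0.2,0,0,0,0],[-0.5,0.4,0,0,0,0],[-0.7,0.6,0,0,0,0],[-0.8,0.8,0,0,0,0],[-1,1,0,0,0,0],[-1,1,0,0,0,0],[-1,1,0,0,0,0]]]'
python3 - <<'E'
from h import *
need(.431,.128,.049,180)
f=arm.grab_frame('wrist');cv2.imwrite('pics/w6.png',f)
for r in arm.regions_of('black_tin_mid','wrist')[:2]:
  c=max(cv2.findContours(r['region'].astype(np.uint8),0,2)[0],key=cv2.contourArea);print(r['score'],r['box'],cv2.fitEllipse(c)[:2],ray('wrist',*cv2.fitEllipse(c)[0],.068))
print(proj('wrist',[.431,.127,.068]))
E
```

```text
t: 13.12
eef_pos: [0.6436, -0.1434, 0.1932]
ee_rot: [-3.142, 0.0, -3.141]
force: [-0.3, 1.1, -0.3]
width: 0.0453
t: 14.0
eef_pos: [0.6451, -0.1435, 0.3194]
ee_rot: [-3.141, 0.01, -3.141]
force: [0.6, -0.0, -1.0]
width: 0.0878
t: 14.88
eef_pos: [0.4435, 0.057, 0.3132]
ee_rot: [3.141, 0.001, -3.14]
force: [0.4, -0.3, -0.1]
width: 0.0875
pos [0.4435 0.057  0.3132] rot [ 3.141e+00  1.000e-03 -3.140e+00] shift [-0.063  0.355 -0.431] turn_z -0.0005
0.61 [366.1, 153.6, 438.4, 228.4] ((402.19207763671875, 193.8473358154297), (69.6458740234375, 73.99827575683594)) [0.42935449 0.12861179 0.068     ]
[400.11977963 195.6989409 ]
```

View pics/w6.png

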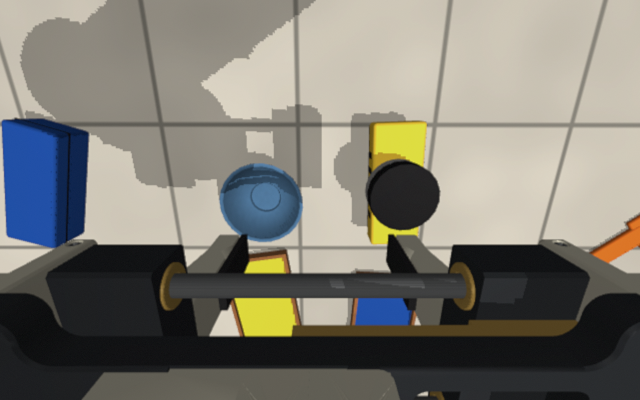

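The black tin is at (402,194), which is (0.430, 0.128). I'll grip it.

```bash
python3 -m inch '[[[-0.065,0.2,0,0,0,0],[-0.067,0.355,0,0,0,0],[-0.067,0.355,-0.1,0,0,0],[-0.067,0.355,-0.3,0,0,0],[-0.067,0.355,-0.432,0,0,0],[-0.067,0.355,-0.432,0,0,0],[-0.067,0.355,-0.432,0,0,0]]]' 87.6
python3 -m inch '[[[0,0,0,0,0,0],[0,0,0,0,0,0],[0,0,0,0,0,0],[0,0,0,0,0,0],[0,0,0,0,0,0],[0,0,0,0,0,0]]]' 50 20
python3 -m inch '[[[0,0,0.1,0,0,0],[0,0,0.3,0,0,0],[0,0,0.5,0,0,0],[0,0,0.5,0,0,0]]]'
python3 - <<'E'
from h import *
need(.6085,-.283,.016,180)
E
```

```text
t: 15.85
eef_pos: [0.4309, 0.1275, 0.2272]
ee_rot: [-3.142, 0.0, 3.141]
force: [-0.1, -0.4, -0.0]
width: 0.0872
t: 16.6
eef_pos: [0.4303, 0.1279, 0.2271]
ee_rot: [3.141, 0.001, -3.141]
force: [-1.1, 0.9, 6.0]
width: 0.0594
t: 17.1
eef_pos: [0.4307, 0.1281, 0.3293]
ee_rot: [3.138, 0.004, -3.141]
force: [-1.4, 0.2, -1.8]
width: 0.0596
pos [0.4307 0.1281 0.3293] rot [ 3.138  0.004 -3.141] shift [ 0.889 -2.056 -0.676] turn_z -0.0002
```

```bash
python3 -m inch '[[[0.2,-0.25,0,0,0,0],[0.4,-0.5,0,0,0,0],[0.6,-0.75,0,0,0,0],[0.8,-1,0,0,0,0],[0.8,-1,0,0,0,0],[0.8,-1,0,0,0,0]]]'
python3 -m inch '[[[0,-0.3,0,0,0,0],[0,-0.6,0,0,0,0],[0,-0.8,0,0,0,0],[0,-0.8,0,0,0,0],[0,-0.8,0,0,0,0],[0,-0.8,0,0,0,0]]]'
python3 - <<'E'
from h import *
need(.6085,-.283,.016,180)
f=arm.grab_frame('wrist');cv2.imwrite('pics/w7.png',f)
for r in arm.regions_of('black_dish_bed','wrist')[:2]: print(r['score'],r['box'])
print(proj('wrist',[.6085,-.283,.012]))
E
```

```text
t: 17.85
eef_pos: [0.5896, -0.0729, 0.3248]
ee_rot: [-3.141, -0.003, 3.14]
force: [-1.5, 0.6, -1.2]
width: 0.0593
t: 18.6
eef_pos: [0.5901, -0.2308, 0.3268]
ee_rot: [3.141, 0.0, -3.14]
force: [-0.5, -0.0, -0.7]
width: 0.0593
pos [ 0.5901 -0.2308  0.3268] rot [ 3.141  0.    -3.14 ] shift [ 0.092 -0.261 -0.663] turn_z -0.0006
0.77 [229.8, 164.2, 312.6, 239.8]
[270.918688   203.82954472]
```

View pics/w7.png

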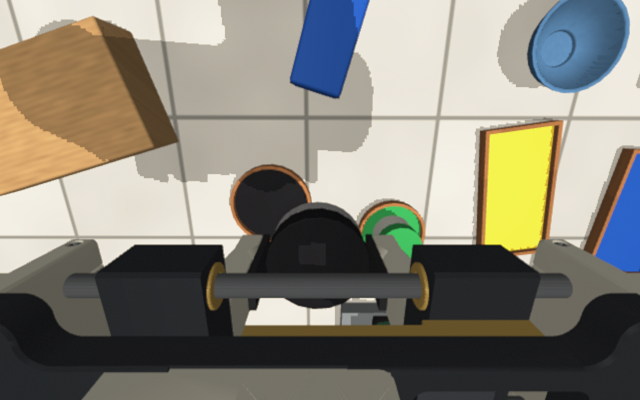

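```bash
python3 -m inch '[[[0.09,-0.2,0,0,0,0],[0.092,-0.259,-0.1,0,0,0],[0.092,-0.259,-0.35,0,0,0],[0.092,-0.259,-0.55,0,0,0],[0.092,-0.259,-0.59,0,0,0],[0.092,-0.259,-0.59,0,0,0]]]'
python3 -m inch '[[[0,0,-0.05,0,0,0],[0,0,-0.077,0,0,0],[0,0,-0.077,0,0,0],[0,0,-0.077,0,0,0]]]'
python3 - <<'E'
from h import *
need(.6085,-.283,.0155,180)
E
```

```text
t: 19.45
eef_pos: [0.6087, -0.2839, 0.2089]
ee_rot: [-3.141, -0.001, -3.141]
force: [0.0, -0.3, -0.3]
width: 0.0593
t: 19.95
eef_pos: [0.6085, -0.2842, 0.1936]
ee_rot: [-3.142, 0.0, -3.142]
force: [0.2, 0.2, -1.8]
width: 0.0597
pos [ 0.6085 -0.2842  0.1936] rot [-3.142  0.    -3.142] shift [0.    0.006 0.   ] turn_z -0.0
```

```bash
python3 -m inch '[[[0,0,0,0,0,0],[0,0,0,0,0,0],[0,0,0,0,0,0],[0,0,0,0,0,0],[0,0,0.3,0,0,0],[0,0,0.6,0,0,0],[0,0,0.6,0,0,0]]]' 87.6
python3 -m inch '[[[-0.3,0.1,0.1,0,0,0],[-0.6,0.2,0.1,0,0,0],[-0.8,0.33,0.1,0,0,0],[-0.8,0.33,0.1,0,0,0],[-0.8,0.33,0.1,0,0,0]]]'
python3 - <<'E'
from h import *
need(.432,-.218,.012,-16)
f=arm.grab_frame('wrist');cv2.imwrite('pics/w8.png',f)
t=arm.grab_frame('top');cv2.imwrite('pics/t8.png',t)
for r in arm.regions_of('case_mid','top')[:1]:
  c=max(cv2.findContours(r['region'].astype(np.uint8),0,2)[0],key=cv2.contourArea);print(r['score'],r['box'],cv2.minAreaRect(c))
for P in [(60,24),(60,-24),(-60,-24),(-60,24)]:
  a=np.radians(-16); x,y=np.array(P)/1000
  q=proj('wrist',[.432+x*np.cos(a)-y*np.sin(a),-.218+x*np.sin(a)+y*np.cos(a),.04]); cv2.circle(f,tuple(int(i) for i in q.round()),2,(0,0,255),-1)
  q=proj('top',[.432+x*np.cos(a)-y*np.sin(a),-.218+x*np.sin(a)+y*np.cos(a),.04]); cv2.circle(t,tuple(int(i) for i in q.round()),1,(0,0,255),-1)
cv2.imwrite('pics/w8b.png',np.hstack([cv2.resize(f[100:250,230:430],None,fx=2,fy=2),cv2.resize(t[210:300,410:480],None,fx=4,fy=4)[:300]]))
E
```

```text
t: 20.82
eef_pos: [0.61, -0.2846, 0.3197]
ee_rot: [-3.139, 0.01, -3.141]
force: [0.6, 0.2, -1.0]
width: 0.0878
t: 21.45
eef_pos: [0.4487, -0.2181, 0.3337]
ee_rot: [-3.141, 0.001, -3.141]
force: [0.1, -0.0, 0.3]
width: 0.0874
pos [ 0.4487 -0.2181  0.3337] rot [-3.141e+00  1.000e-03 -3.141e+00] shift [-0.083  0.    -0.718] turn_z -0.0891
```

View pics/w8b.png

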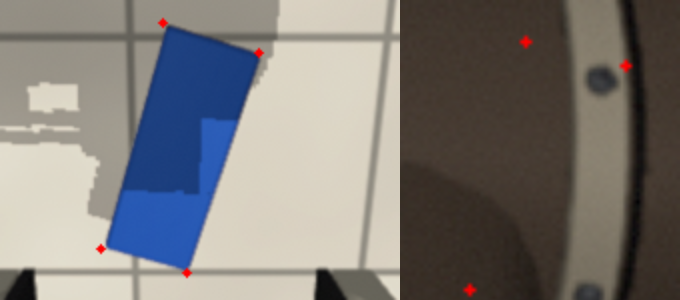

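View pics/t8.png

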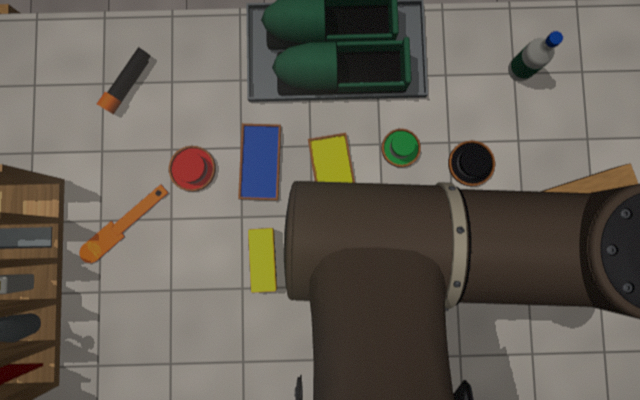

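Case outline matches the wrist view to about 2 px, and the three round things sit in their dishes in the top view. I'll grip the case.

```bash
python3 -m inch '[[[-0.08,0.005,-0.1,0,0,-0.05],[-0.082,0.005,-0.2,0,0,-0.089],[-0.082,0.005,-0.4,0,0,-0.089],[-0.082,0.005,-0.55,0,0,-0.089],[-0.082,0.005,-0.67,0,0,-0.089],[-0.082,0.005,-0.717,0,0,-0.089],[-0.082,0.005,-0.717,0,0,-0.089],[-0.082,0.005,-0.717,0,0,-0.089]]]' 87.6
python3 -m inch '[[[0,0,0,0,0,0],[0,0,0,0,0,0],[0,0,0,0,0,0],[0,0,0,0,0,0],[0,0,0,0,0,0],[0,0,0,0,0,0]]]' 38 25
python3 -m inch '[[[0,0,0.1,0,0,0.04],[0,0,0.3,0,0,0.089],[0,0,0.5,0,0,0.089],[0,0,0.5,0,0,0.089]]]'
python3 - <<'E'
from h import *
need(.621,.136,.0185,177)
f=arm.grab_frame('wrist');cv2.imwrite('pics/w9.png',f)
t=arm.grab_frame('top')
for n in ['yellow_tray_bed','blue_tray_bed']: 
  c=[ray('top',0,0,.0)]
t0=cv2.imread('pics/top0.png');cv2.imwrite('pics/z9.png',cv2.resize(t0[115:220,230:370],None,fx=5,fy=5,interpolation=2))
E
```

```text
t: 22.6
eef_pos: [0.4326, -0.2173, 0.1906]
ee_rot: [3.141, 0.001, 2.862]
force: [-0.4, -1.0, 0.4]
width: 0.0875
t: 23.35
eef_pos: [0.4321, -0.2171, 0.1899]
ee_rot: [-3.142, 0.0, 2.862]
force: [-1.0, -0.6, 1.8]
width: 0.0479
t: 23.85
eef_pos: [0.433, -0.2173, 0.2926]
ee_rot: [-3.141, 0.006, -3.141]
force: [0.5, 0.4, -1.3]
width: 0.048
pos [ 0.433  -0.2173  0.2926] rot [-3.141  0.006 -3.141] shift [ 0.94   1.766 -0.48 ] turn_z -0.0168
```

View pics/w9.png

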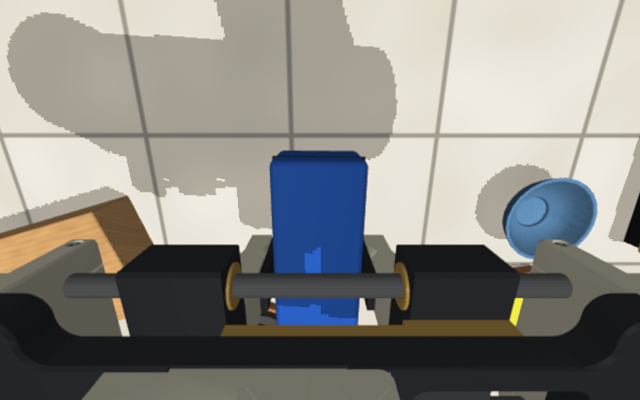

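View pics/z9.png

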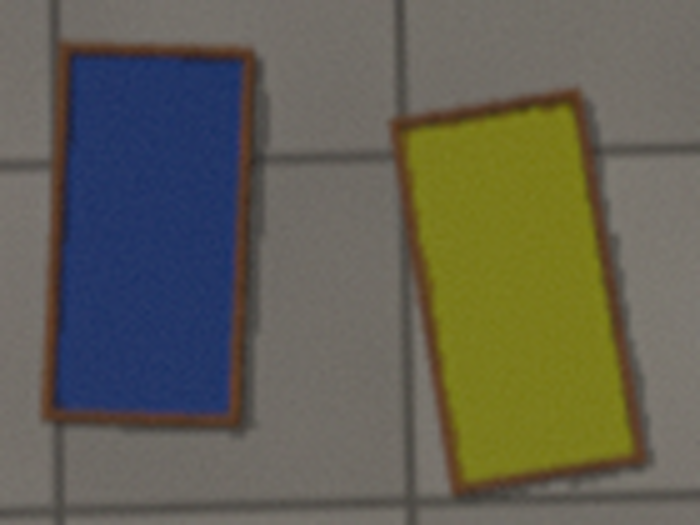

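```bash
python3 - <<'E'
from h import *
for n,L in [('blue',[(61,43),(253,49),(240,428),(43,420)]),('yellow',[(391,121),(579,91),(646,462),(456,494)])]:
    q=np.array([ray('top',x/5+230,y/5+115,.012)[:2] for x,y in L]); d=(q[0]+q[1]-q[2]-q[3])/2; print(n,q.mean(0).round(4),'len',np.hypot(*d).round(4),'yaw',np.degrees(np.arctan2(d[1],d[0])).round(1))
E
python3 -m inch '[[[0.2,0.3,0.1,0,0,0],[0.4,0.5,0.1,0,0,0],[0.6,0.7,0.1,0,0,0],[0.8,0.9,0.1,0,0,0],[0.9,1,0.1,0,0,0],[0.9,1,0.1,0,0,0]]]'
python3 -m inch '[[[0.02,0.3,0,0,0,0],[0.02,0.6,0,0,0,0],[0.02,0.7,0,0,0,0],[0.02,0.7,0,0,0,0],[0.02,0.7,0,0,0,0]]]'
python3 - <<'E'
from h import *
need(.621,.136,.0185,177)
f=arm.grab_frame('wrist');cv2.imwrite('pics/w10.png',f)
E
```

```text
blue [0.6214 0.1355] len 0.1517 yaw -3.0
yellow [ 0.595 -0.01 ] len 0.1508 yaw 8.4
t: 24.7
eef_pos: [0.6129, -0.0156, 0.307]
ee_rot: [-3.141, -0.004, -3.14]
force: [-0.2, 0.0, -0.7]
width: 0.0477
t: 25.32
eef_pos: [0.6157, 0.1218, 0.3091]
ee_rot: [-3.141, -0.001, 3.141]
force: [0.2, 0.0, -0.7]
width: 0.048
pos [0.6157 0.1218 0.3091] rot [-3.141e+00 -1.000e-03  3.141e+00] shift [ 0.027  0.071 -0.563] turn_z -0.0165
```

View pics/w10.png

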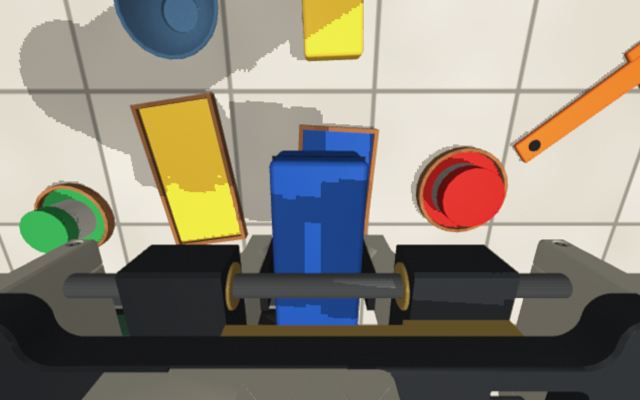

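```bash
python3 -m inch '[[[0.028,0.071,0,0,0,-0.0165],[0.028,0.071,-0.2,0,0,-0.0165],[0.028,0.071,-0.4,0,0,-0.0165],[0.028,0.071,-0.49,0,0,-0.0165],[0.028,0.071,-0.49,0,0,-0.0165],[0.028,0.071,-0.49,0,0,-0.0165]]]'
python3 -m inch '[[[0,0,-0.05,0,0,0],[0,0,-0.076,0,0,0],[0,0,-0.076,0,0,0],[0,0,-0.076,0,0,0]]]'
python3 - <<'E'
from h import *
need(.621,.136,.0185,177)
E
```

```text
t: 26.12
eef_pos: [0.6224, 0.137, 0.2134]
ee_rot: [3.141, 0.002, 3.09]
force: [0.1, 0.6, -1.0]
width: 0.0476
t: 26.62
eef_pos: [0.6217, 0.1371, 0.1967]
ee_rot: [-3.142, -0.0, 3.09]
force: [0.3, 0.7, -0.8]
width: 0.0476
pos [0.6217 0.1371 0.1967] rot [-3.142 -0.     3.09 ] shift [-0.003 -0.006 -0.001] turn_z -0.0002
```

```bash
python3 -m inch '[[[0,0,0,0,0,0],[0,0,0,0,0,0],[0,0,0,0,0,0],[0,0,0,0,0,0],[0,0,0.3,0,0,0],[0,0,0.6,0,0,0],[0,0,0.6,0,0,0]]]' 87.6
python3 -m inch '[[[-0.3,0,0.05,0,0,0],[-0.6,0,0.05,0,0,0.02],[-0.93,-0.04,0.05,0,0,0.027],[-0.93,-0.04,0.05,0,0,0.027],[-0.93,-0.04,0.05,0,0,0.027],[-0.93,-0.04,0.05,0,0,0.027]]]'
python3 - <<'E'
from h import *
need(.429,.1295,.012,1.8)
f=arm.grab_frame('wrist');cv2.imwrite('pics/w11a.png',f)
for P in [(60,24),(60,-24),(-60,-24),(-60,24)]:
  a=np.radians(1.8); x,y=np.array(P)/1000
  q=proj('wrist',[.429+x*np.cos(a)-y*np.sin(a),.1295+x*np.sin(a)+y*np.cos(a),.04]); cv2.circle(f,tuple(int(i) for i in q.round()),2,(0,0,255),-1)
cv2.imwrite('pics/w11.png',f)
E
```

```text
t: 27.5
eef_pos: [0.6232, 0.1376, 0.3227]
ee_rot: [3.137, 0.009, 3.091]
force: [-0.4, -0.0, -0.7]
width: 0.0878
t: 28.25
eef_pos: [0.4366, 0.1294, 0.3267]
ee_rot: [3.142, 0.0, -3.109]
force: [0.2, -0.7, 0.7]
width: 0.0877
pos [0.4366 0.1294 0.3267] rot [ 3.142  0.    -3.109] shift [-0.038  0.    -0.683] turn_z -0.0004
```

View pics/w11.png

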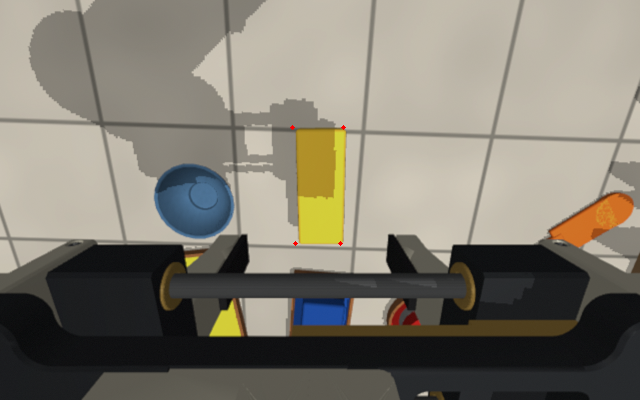

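The predicted brush outline matches the picture to within 3 px. I'll grip it.

```bash
python3 -m inch '[[[-0.038,0.005,-0.2,0,0,0],[-0.038,0.005,-0.4,0,0,0],[-0.038,0.005,-0.55,0,0,0],[-0.038,0.005,-0.64,0,0,0],[-0.038,0.005,-0.681,0,0,0],[-0.038,0.005,-0.681,0,0,0],[-0.038,0.005,-0.681,0,0,0]]]' 87.6
python3 -m inch '[[[0,0,0,0,0,0],[0,0,0,0,0,0],[0,0,0,0,0,0],[0,0,0,0,0,0],[0,0,0,0,0,0],[0,0,0,0,0,0]]]' 38 25
python3 -m inch '[[[0,0,0.1,0,0,0],[0,0,0.3,0,0,0.02],[0.2,-0.1,0.5,0,0,0.037],[0.4,-0.3,0.5,0,0,0.037],[0.6,-0.5,0.5,0,0,0.037],[0.78,-0.65,0.5,0,0,0.037],[0.78,-0.65,0.5,0,0,0.037],[0.78,-0.65,0.5,0,0,0.037]]]'
python3 - <<'E'
from h import *
need(.595,-.009,.0185,8.4)
f=arm.grab_frame('wrist');cv2.imwrite('pics/w12.png',f)
E
```

```text
t: 29.18
eef_pos: [0.4285, 0.1303, 0.191]
ee_rot: [3.141, 0.001, -3.109]
force: [-0.2, -0.4, -0.0]
width: 0.0877
t: 29.92
eef_pos: [0.4281, 0.1302, 0.1906]
ee_rot: [3.141, 0.0, -3.109]
force: [-0.1, 1.5, 2.2]
width: 0.0478
t: 30.92
eef_pos: [0.5836, -0.0002, 0.2896]
ee_rot: [3.142, -0.002, -2.993]
force: [0.3, 0.0, -1.2]
width: 0.0477
pos [ 5.836e-01 -2.000e-04  2.896e-01] rot [ 3.142e+00 -2.000e-03 -2.993e+00] shift [ 0.057 -0.044 -0.465] turn_z -0.0005
```

View pics/w12.png

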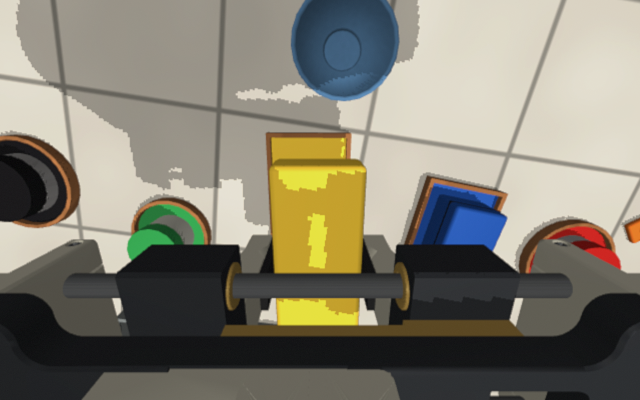

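```bash
python3 -m inch '[[[0.057,-0.044,0,0,0,0],[0.057,-0.044,-0.2,0,0,0],[0.057,-0.044,-0.35,0,0,0],[0.057,-0.044,-0.39,0,0,0],[0.057,-0.044,-0.39,0,0,0],[0.057,-0.044,-0.39,0,0,0]]]'
python3 -m inch '[[[0,0,-0.05,0,0,0],[0,0,-0.073,0,0,0],[0,0,-0.073,0,0,0],[0,0,-0.073,0,0,0]]]'
python3 - <<'E'
from h import *
need(.595,-.009,.019,8.4)
E
```

```text
t: 31.72
eef_pos: [0.5961, -0.0085, 0.2139]
ee_rot: [3.142, 0.002, -2.992]
force: [0.1, -0.0, -1.0]
width: 0.0479
t: 32.22
eef_pos: [0.5955, -0.0087, 0.1979]
ee_rot: [-3.142, -0.0, -2.992]
force: [0.1, 0.5, -0.6]
width: 0.0477
pos [ 0.5955 -0.0087  0.1979] rot [-3.142 -0.    -2.992] shift [-0.003 -0.001 -0.004] turn_z -0.0009
```

```bash
python3 -m inch '[[[0,0,-0.004,0,0,0],[0,0,-0.004,0,0,0]]]'
python3 -m inch '[[[0,0,0,0,0,0],[0,0,0,0,0,0],[0,0,0,0,0,0],[0,0,0,0,0,0],[0,0,0.3,0,0,0],[0,0,0.6,0,0,0],[0,0,0.9,0,0,0],[0,0,0.9,0,0,0]]]' 87.6
python3 -m inch '[[[-0.3,-0.3,0,0,0,0],[-0.5,-0.6,0,0,0,0],[-0.7,-0.8,0,0,0,0],[-0.75,-1,0,0,0,0],[-0.75,-1,0,0,0,0],[-0.75,-1,0,0,0,0]]]'
python3 -m inch '[[[0,-0.3,0,0,0,0],[0,-0.6,0,0,0,0],[0,-0.9,0,0,0,0],[0,-1,0,0,0,0],[0,-1,0,0,0,0],[0,-1,0,0,0,0]]]'
python3 - <<'E'
from h import *
f=arm.grab_frame('top');cv2.imwrite('pics/t13.png',f)
g=arm.grab_frame('scene');cv2.imwrite('pics/s13.png',g)
dest=dict(brush_mid=(.595,-.0095),case_mid=(.621,.1355),black_tin_mid=(.6085,-.2835),red_tin_mid=(.611,.270),tub_mid=(.643,-.144))
zt=dict(brush_mid=.046,case_mid=.046,black_tin_mid=.034,red_tin_mid=.034,tub_mid=.044)
for n in dest:
  for r in arm.regions_of(n,'top')[:1]:
    c=max(cv2.findContours(r['region'].astype(np.uint8),0,2)[0],key=cv2.contourArea);b=cv2.minAreaRect(c)
    p=ray('top',*b[0],zt[n]); print(n,round(r['score'],2),np.round(b[0]),p[:2].round(4),'err mm',((p[:2]-dest[n])*1000).round(1))
E
```

```text
t: 32.48
eef_pos: [0.5955, -0.0088, 0.1971]
ee_rot: [3.142, 0.0, -2.992]
force: [-0.6, 0.8, -1.7]
width: 0.0479
t: 33.48
eef_pos: [0.5966, -0.0086, 0.3831]
ee_rot: [3.141, 0.01, -2.992]
force: [0.1, -0.2, -1.0]
width: 0.0879
t: 34.22
eef_pos: [0.4452, -0.209, 0.3767]
ee_rot: [3.141, -0.0, -2.994]
force: [0.2, 0.7, -0.2]
width: 0.0874
t: 34.98
eef_pos: [0.446, -0.4075, 0.3767]
ee_rot: [3.141, -0.0, -2.991]
force: [-0.2, 0.9, 0.2]
width: 0.0872
brush_mid 0.43 [474. 162.] [ 0.6057 -0.2769] err mm [  10.7 -267.4]
case_mid 0.7 [258. 161.] [0.6169 0.1342] err mm [-4.1 -1.3]
black_tin_mid 0.85 [474. 162.] [ 0.6077 -0.2818] err mm [-0.8  1.7]
red_tin_mid 0.64 [190. 168.] [0.6091 0.2679] err mm [-1.9 -2.1]
tub_mid 0.58 [402. 146.] [ 0.6405 -0.142 ] err mm [-2.5  2. ]
```

View pics/t13.png

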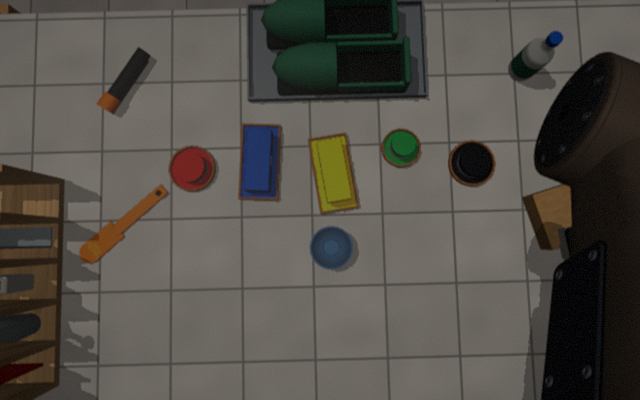

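View pics/s13.png

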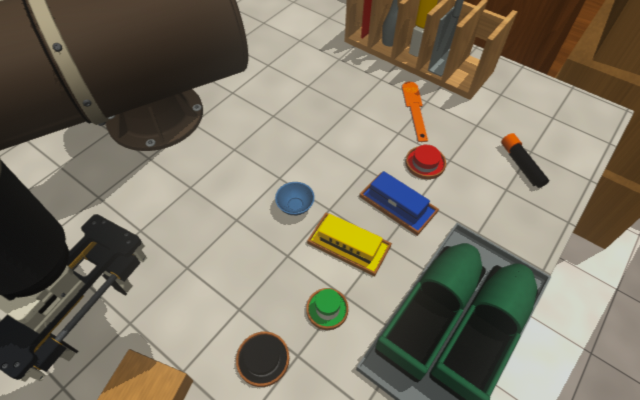

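Everything is in its own holder, but the network mislabelled the brush, so I'll check the brush and case with an overlay before handing in.

Run:
```python
from h import *
t=cv2.resize(cv2.imread('pics/t13.png')[115:220,230:370],None,fx=5,fy=5,interpolation=2)
for c,a in [((.595,-.0095),8.4),((.621,.1355),-3)]:
  a=np.radians(a)
  for P in [(60,24),(60,-24),(-60,-24),(-60,24)]:
    x,y=np.array(P)/1000; q=proj('top',[c[0]+x*np.cos(a)-y*np.sin(a),c[1]+x*np.sin(a)+y*np.cos(a),.046])
    cv2.circle(t,(int((q[0]-230)*5+2),int((q[1]-115)*5+2)),4,(0,0,255),-1)
cv2.imwrite('pics/z13.png',t)
```

```text
(no output)
```

View pics/z13.png

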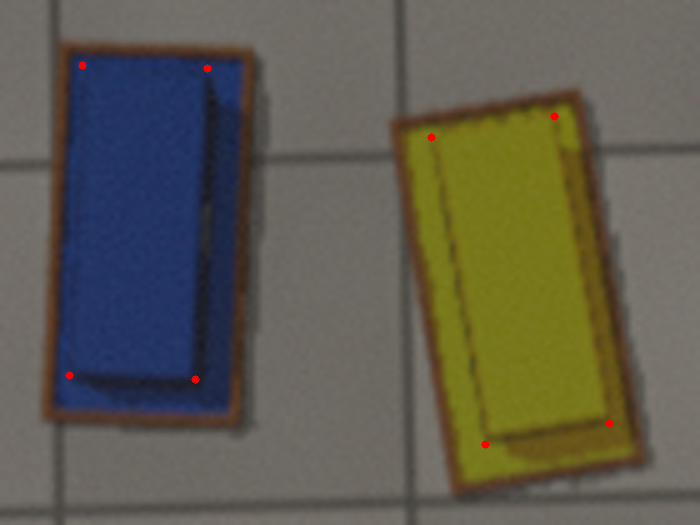

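The expected corners (red dots) match the visible tops of the case and brush to within about 3 mm. Both are aligned with their trays.

```bash
python3 -c "
from station import arm
print(arm.job_done())"
```

```text
the job is handed in; nothing more can be done
None
```

All five things are set in the holders of their own colour, and I handed the job in at about 35 s. I moved the red tin, tub, black tin, case and brush, in that order. Each was lowered to roughly 1 mm above its lining before I let go, and the highest wrist force I read between moves was about 6 N.

**Positions:** the final top and scene pictures show each thing upright in its own holder, with the gripper clear of everything. By the top camera, the case is about 4 mm off its tray centre and the two tins and the tub are 2–3 mm off.

**A check that disagreed:** in that last picture the network took the black tin for the brush, so I checked the brush by overlaying its expected outline. It matched to within about 3 mm and was aligned with the tray. The wrist camera also read up to about 3–5 mm off the top camera on some dishes, well inside the limits.

I didn't measure heights and tilts directly. They follow from the release heights and from how the things look in the pictures.

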